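# Index the sample table to the next vial

### The arm

A 6-joint arm with a two-finger parallel gripper is mounted at the origin on the work surface. World frame = base frame: x ahead of the robot, y to its left, z up, the work surface at z = 0. Lengths are in mm, angles in rad, forces in N, time in s.
With the tool pointing down it reaches from about 300 to 775 mm from the base axis. Payload 14.6 kg.
Tool frame: the origin (TCP) lies midway between the tips of the shut fingers; the grasp point (between the pads) lies grasp_offset behind it (grasp_offset is the distance from the TCP to the grasp point, in mm); z points along the fingers, y is the line along which they close (so a half turn about z gives the same grasp; the last joint's range is limited). The gripper opens to 94 mm and grips with 3 to 60 N. Pads are 16 mm wide; open, the fingers measure 119 mm over their backs; the gripper's body (75 mm by 177 mm) begins 78 mm behind the grasp point.
Start: joints at [-1.366, 0.3, 1.521, -0, 1.321, -0.067], TCP at [147.649, -529.801, 205.446] pointing down, gripper open.
Joint ranges: [-3.03, 3.03], [-0.79, 2.21], [0.23, 2.52], [-1.04, 4.18], [0, 3.07], [-2.55, 2.55]. Speed limits (rad/s): [2.22, 2.22, 2.57, 3.14, 3.14, 3.14].

### API

Orientations are given as [roll, pitch, yaw] about the fixed x, y, z axes, in that order (R = Rz(yaw) Ry(pitch) Rx(roll)).
In Python, from cell import * gives the robot as it stands. The module is installed in compiled form; this text tells all that it offers.
- The arm moves only by the shell command python3 -m jog 'ROWS' [FORCE]. ROWS is JSON, a list of rows, each a list of 3 entries, a list of its own where there are three numbers: the finger opening in mm, from 0 to 94, then the shift along the tool's x, y, z in units of 50 mm (1.0 is 50 mm), then the turn about the tool's z in units of 180 degrees (1.0 is 180 degrees). In form: [[fingers, [dx, dy, dz], twist], ...]. A call has 1 to 20 rows; each row shifts and turns the commanded pose from where the row before left it, along the tool's axes as they then stand; what a row does not reach is not made up. A row lasts 1/10 s, in which the tool goes at most 50 mm and 8.59 degrees, less where a joint would pass 70% of its speed; a pose out of reach is approached as far as the arm can. A call with a number of a shift or a turn outside -1 to 1 is refused whole. A call with a gripper value outside its range is refused whole. The fingers move at their own pace and stop on an object; FORCE is the grip in N (left out, the last holds). Time passes only in rows, so rows that do not move let the fingers close. It gives the time, the measured TCP pose, the force, the opening and the grip force at its end, in the units of the state.
- read_state(): the state, without advancing time (a new reading comes with each control period).
- camera(name): name is "scene" or "top" or "wrist"; returns the picture (420x560x3 uint8, red, green, blue); there is no depth.
- calibration(name): a dict with "mtx" (3x3 intrinsics, pixels), "cam_to_world" (4x4, takes a point from camera to world coordinates); the wrist camera has in their place "hand_eye" (4x4, takes a point from camera to tool coordinates, whose origin is the TCP and whose axes are the flange's). Camera axes: x right, y down, z forward; pixel columns grow to the right and rows downward; lengths in mm; the calibration is good to about 2 mm. A picture is of the moment at which its call begins: read the wrist's pose just before it. calibration takes no time and is no camera call.
- sign_off(): hands the job in; it is judged then, once.
Trained networks look in the newest picture that a camera, given by its name, has taken for a name from the list of things; names that differ only in an ending like _2 or _b are one class to them, and where a whole thing is asked for, a point or a joint stands for the part that bears it (a point fixed in the world has none). Each returns a list of dicts, best first, with "conf" (0 to 1); they miss things now and then, are a little off and sometimes report something else, mostly with a low value. They report only what shows in the picture. A call takes as long as a camera call.
- regions_of(camera, query): "pixels" (420x560 bool, what is visible of it) and "rect" ([centre column, centre row, width, height] in pixels, round what is visible of it).
The state is a dict: "clock": time; "joints": joint angles; "qd": joint speeds; "effort": joint torques, N m; "eef_pos": TCP position; "eef_rot": TCP orientation; "wrist_force": force on the tool from outside, world axes, zero at the start; "moment": the same for the moment, N m; "finger_gap": finger opening in mm; "finger_force": force on a finger pad.
Only numpy, scipy, OpenCV 4.12 (cv2) and the standard library are available. Lean on these libraries where they do the work, as an engineer would, in place of code of your own. Each camera call takes 0.05 s, during which the arm holds its last target. There are 200 camera calls.

### The job

Bring the next vial under the reading head: press the red plunger knob on the sample table down to free its pin, and turn the disc clockwise (seen from above) by exactly one hole of the index ring, so that the pin springs fully up into that hole and the disc is locked again. Do it by pressing and pushing only: the vials stay seated in their cups and everything else on the counter is left where it is.

Things in the scene. Friction and masses are not known exactly. Their poses are not given: they have to be found in the camera images.
- indexer: Sample table, fixed to the counter: white round base 330 mm across, 58 mm high. Origin: on the vertical turning axis, at counter height. At the start the red knob lies at +202.5 degrees from this body's +x axis (anticlockwise from above), on the robot's side, and the reading head at +22.5 degrees, opposite.
- table_axis (a point): Centre of the top of the grey-blue turning disc (radius 120 mm, 57 mm above the counter), on the turning axis. The disc carries seven cups and the red knob, all at radius 90 mm, 45 degrees apart. Around it lies the fixed aluminium index ring (radius 124 to 158 mm, top 58 mm high) with 8 dark holes every 45 degrees at radius 140 mm.
- read_head (a point): Middle of the reading head's top, 90 mm from the turning axis, 158 mm above the counter: a white arm 60 mm wide, 118 to 158 mm high, from radius 60 mm out to a 150 mm tall column at radius 175 to 235 mm. Fixed.
- knob_top (a point): Centre of the red plunger knob's flat top, where to press; moves with the knob. Round cap 56 mm across; flat 50 mm across inside a rim 4 mm high. 122 mm above the counter with the plunger up, higher than the vials. It rides on the disc, 90 mm from the turning axis, on a 16 mm stem; a 26 mm wide sleeve 38 mm tall stands on the disc round the stem.
- plunger (a joint): How far the plunger is pressed, m: 0 fully up (pin in a hole, disc locked), 0.011 fully down. Spring: 4.9 N at 0, 8.8 N at 0.011. Beyond 0.008 the disc is free; released between holes it rests at about 0.008 and springs up by itself within 2 degrees of a hole. When up, the brass pin tip shows in the ring's hole radially outside the knob.
- turntable (a joint): Angle of the disc, rad: about 0 at the start, growing clockwise seen from above; the next hole is at 0.785. Locked, it has about 0.011 rad of play each way. It turns stiffly enough to stay where it is left (0.04 N m) and friction under a fingertip pressing on the knob is enough to drag it.
- vial_red: Glass sample vial with a red cap, 21 mm across, 45 mm tall, loose in a 22 mm tall grey cup on the disc, its top 106 mm above the counter; it rides round with the disc. Origin: centre of its underside.
- vial_green: Glass sample vial with a green cap, 21 mm across, 45 mm tall, loose in a 22 mm tall grey cup on the disc, its top 106 mm above the counter; it rides round with the disc. Origin: centre of its underside.
- vial_yellow: Glass sample vial with a yellow cap, 21 mm across, 45 mm tall, loose in a 22 mm tall grey cup on the disc, its top 106 mm above the counter; it rides round with the disc. Origin: centre of its underside.
- vial_blue: Glass sample vial with a blue cap, 21 mm across, 45 mm tall, loose in a 22 mm tall grey cup on the disc, its top 106 mm above the counter; it rides round with the disc. Origin: centre of its underside.
- pill_bottle: Amber pill bottle with white cap, 40 mm across, 70 mm tall, loose bystander. Origin: centre of its underside.
- gel_bottle: Blue hand-gel bottle with white cap, 56 mm across, 140 mm tall, loose bystander. Origin: centre of its underside.
- carton: Small white and blue test-kit carton, 60 x 110 x 45 mm, loose bystander. Origin: centre of its underside.
- beaker: Clear plastic beaker, 68 mm across, 85 mm tall, loose bystander. Origin: centre of its underside.

How it is judged:
By the outcome, as a careful person would: the job done as asked, in the order asked, and still so for the second after the job is handed in, with the robot touching nothing.
It also fails if it takes over 38 s, if anything falls off the work surface, if the arm or the gripper's body presses on something with over 40 N, if the wrist force passes 120 N, or if a joint passes its speed limit or range.

## Working session

There is one attempt and no reset: what is moved stays moved. The work goes in short steps, Python scripts to look and compute and a shell command to move; the robot and the scene stay as the last step left them, time stands still between calls to the robot, and variables do not carry over. Pictures are saved under pics/ and viewed, at most 10 in all, crops included, and the job is handed in when it is done.

```bash
mkdir -p pics; cat > h.py <<'E'
from cell import *
import numpy as np, cv2
def ray(cam,u,v,z):
    c=calibration(cam);K=c["mtx"];T=np.array(c["cam_to_world"])
    d=T[:3,:3]@np.linalg.solve(np.array(K),[u,v,1.]);o=T[:3,3]
    return o+d*(z-o[2])/d[2]
def save(cam,n):
    im=camera(cam);cv2.imwrite(f"pics/{n}.png",np.ascontiguousarray(im[:,:,::-1]));return im
E
python3 - <<'E'
from h import *
s=read_state();print(s["clock"],s["eef_pos"],s["eef_rot"])
a=save("top","top0");b=save("scene","sc0")
cv2.imwrite("pics/both.png",np.hstack([a,b])[:,:,::-1][:, :, :])
for n,z in [("knob_top",122),("indexer",58),("vial_red",106),("vial_green",106),("gel_bottle",140),("beaker",85),("carton",45),("pill_bottle",70)]:
    for r in regions_of("top",n)[:2]:
        print(n,round(r["conf"],2),np.round(r["rect"]),ray("top",*r["rect"][:2],z).round())
E
```

```text
0.0 [ 147.58763029 -529.53965576  204.89616715] [-3.14044634e+00 -6.80084023e-05  2.71796333e-01]
knob_top 0.73 [311. 217.  20.  21.] [547. -90. 122.]
indexer 0.81 [272. 200. 141. 128.] [606.  10.  58.]
vial_green 0.57 [250. 204.  13.   6.] [585.  67. 106.]
gel_bottle 0.68 [126. 230.  33.  25.] [513. 376. 140.]
gel_bottle 0.64 [433. 275.  31.  29.] [ 395. -393.  140.]
beaker 0.72 [433. 276.  28.  25.] [ 393. -414.   85.]
carton 0.64 [424. 219.  49.  29.] [ 553. -417.   45.]
pill_bottle 0.59 [123. 268.  24.  14.] [421. 404.  70.]
```

View pics/top0.png

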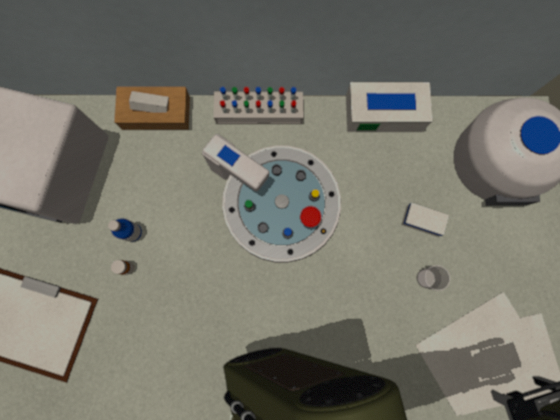

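View pics/sc0.png

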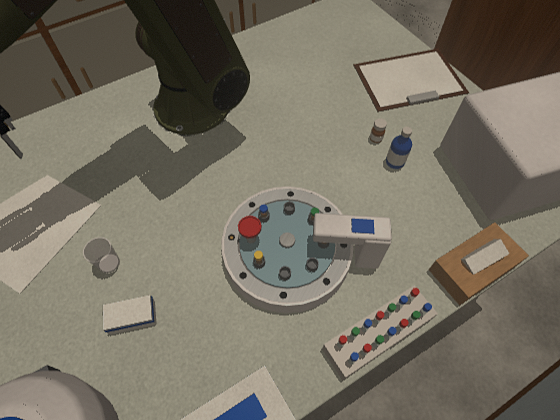

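The top view shows the disc centred near (282,202) and the knob at (311,217), with the brass pin at (323,231). The reading head is at upper left. Clockwise takes the knob towards the blue vial's place at (288,233), on the robot's side.

```bash
python3 - <<'E'
from h import *
from scipy.optimize import least_squares as L
h=np.array([ray("top",u,v,58) for u,v in [(274,154),(311,162),(332,194),(323,231),(290,252),(252,243),(232,210)]])[:,:2]
f=lambda p:(lambda a:np.r_[h[:,0]-p[0]-140*np.cos(a),h[:,1]-p[1]-140*np.sin(a)])(p[2]+np.array([0,-1,-2,-3,-4,-5,1])*np.pi/4)
p=L(f,[600,-15,0.1]).x;print(p,f(p).round(1))
c=p[:2];a=p[2]-3*np.pi/4
print("knob ang",np.degrees(a),c+90*np.array([np.cos(a),np.sin(a)]),"next",c+90*np.array([np.cos(a-np.pi/4),np.sin(a-np.pi/4)]))
k=ray("top",311,217,122);print("knob net",k)
s=read_state();print(s["eef_pos"],s["eef_rot"])
E
python3 -m jog '[[0,[0,0,0],0]]'
```

```text
[ 5.83270477e+02 -1.45592619e+01  2.77518148e-01] [ 20.9   9.6   0.8   3.4  12.9  25.6 -73.4 -19.8 -17.7  -8.    7.4  14.5
  11.2  12.5]
knob ang -119.09938140398941 [539.50114177 -93.19923453] next [496.71402532 -39.21652608]
knob net [546.73608317 -91.2696823  122.        ]
[ 147.65560472 -529.79076956  205.44241835] [-3.14155852e+00 -2.31633126e-05  2.71785379e-01]
clock: 0.6
eef_pos: [147.6, -529.8, 205.4]
eef_rot: [3.142, 0.0, 0.272]
wrist_force: [0.3, 0.0, 0.0]
finger_gap: 88.9
finger_force: 0.0
```

```bash
python3 - <<'E'
from h import *
from scipy.optimize import least_squares as L
h=np.array([ray("top",u,v,58) for u,v in [(274,154),(311,162),(332,194),(323,231),(290,252),(252,243),(232,210)]])[:,:2]
f=lambda p:(lambda a:np.r_[h[:,0]-p[0]-140*np.cos(a),h[:,1]-p[1]-140*np.sin(a)])(p[2]+np.array([0,-1,-2,-3,-4,-5,2])*np.pi/4)
p=L(f,[600,-15,0.1]).x;print(p,f(p).round(1))
c=p[:2];a=p[2]-3*np.pi/4
print("knob ang",np.degrees(a))
for d in np.arange(0,46,5):
  t=a-np.radians(d);print(d,(c+90*np.array([np.cos(t),np.sin(t)])).round(1))
E
```

```text
[ 6.00514769e+02 -1.76203732e+01  1.56511267e-01] [ 0.   1.5  0.1  0.4 -0.7 -0.7 -0.7 -0.2 -0.4 -1.3  1.3  1.1 -0.1 -0.4]
knob ang -126.03256496040083
0 [547.6 -90.4]
5 [541.4 -85.5]
10 [535.7 -80.1]
15 [530.5 -74.2]
20 [525.9 -67.9]
25 [521.8 -61.2]
30 [518.3 -54.2]
35 [515.4 -46.9]
40 [513.2 -39.3]
45 [511.6 -31.6]
```

```bash
python3 -m jog '[[0,[0,0,0],0.0433],[0,[0,0,0],0.0433],[0,[0.5,-0.55,0],0],[0,[0.5,-0.55,0],0],[0,[0.5,-0.55,0],0],[0,[0.5,-0.55,0],0],[0,[0.5,-0.55,0],0],[0,[0.5,-0.55,0],0],[0,[0.5,-0.55,0],0],[0,[0.5,-0.55,0],0],[0,[0.5,-0.55,0],0],[0,[0.5,-0.55,0],0],[0,[0.5,-0.55,0],0],[0,[0.5,-0.55,0],0],[0,[0.5,-0.55,0],0],[0,[0.5,-0.55,0],0],[0,[0.5,-0.55,0],0],[0,[0,0,0],0]]'
python3 - <<'E'
from h import *
s=read_state();print(s["clock"],s["eef_pos"],s["eef_rot"],s["wrist_force"])
save("wrist","w1")
H=np.array(calibration("wrist")["hand_eye"]);K=np.array(calibration("wrist")["mtx"]);print(H.round(2),K)
R=cv2.Rodrigues(np.array([0,0,s["eef_rot"][2]]))[0]@np.diag([1,-1,-1])
for r in regions_of("wrist","knob_top")[:2]:
    d=R@H[:3,:3]@np.linalg.solve(K,[*r["rect"][:2],1]);o=np.array(s["eef_pos"])+R@H[:3,3]
    print(r["conf"],r["rect"],o+d*(124-o[2])/d[2])
E
```

```text
clock: 2.4
eef_pos: [524.5, -114.6, 205.1]
eef_rot: [-3.141, -0.0, 0.003]
wrist_force: [0.2, -1.1, 0.5]
finger_gap: 0.6
finger_force: 0.0
2.4 [ 524.49861333 -114.63856452  205.12692587] [-3.14109535e+00 -1.98746260e-05  3.07085977e-03] [ 0.17722755 -1.06915507  0.46377253]
[[  -0.     -0.97   -0.26   74.68]
 [   1.     -0.     -0.      0.67]
 [   0.     -0.26    0.97 -180.41]
 [   0.      0.      0.      1.  ]] [[356.03279657   0.         282.66568308]
 [  0.         356.03279657 207.33320201]
 [  0.           0.           1.        ]]
0.8 [258.9, 178.8, 90.4, 72.7] [550.28332662 -97.46951736 124.        ]
```

View pics/w1.png

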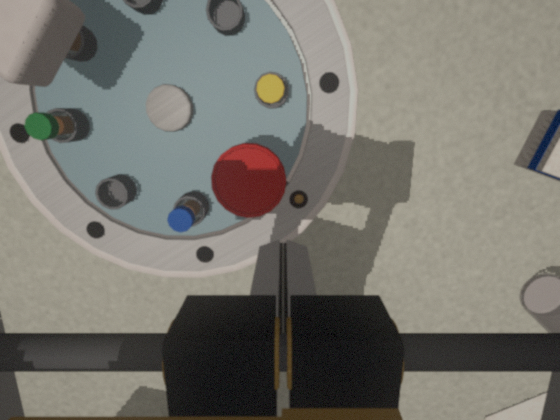

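The knob's cap is centred at (248,180) in the wrist view; the network's box is too wide. The pin is at (298,199) and the next hole at (204,254).

```bash
cat >> h.py <<'E'
def wray(s,u,v,z):
    from scipy.spatial.transform import Rotation as Q
    C=calibration("wrist");H=np.array(C["hand_eye"]);K=np.array(C["mtx"])
    R=Q.from_euler("xyz",s["eef_rot"]).as_matrix()
    d=R@H[:3,:3]@np.linalg.solve(K,[u,v,1]);o=np.array(s["eef_pos"])+R@H[:3,3]
    return o+d*(z-o[2])/d[2]
E
python3 - <<'E'
from h import *
from scipy.optimize import least_squares as L
s=read_state();s["eef_pos"]=[524.5,-114.6,205.1]
h=np.array([wray(s,u,v,58) for u,v in [(329,83),(298,199),(204,254),(96,229),(20,132)]])[:,:2]
f=lambda p:(lambda a:np.r_[h[:,0]-p[0]-140*np.cos(a),h[:,1]-p[1]-140*np.sin(a)])(p[2]+np.array([-2,-3,-4,-5,2])*np.pi/4)
p=L(f,[600,-15,0.1]).x;print(p,f(p).round(1))
print("knob",wray(s,248.5,180,124))
c=p[:2];a=p[2]-3*np.pi/4
for d in np.arange(0,46,5):
  t=a-np.radians(d);print(d,(c+90*np.array([np.cos(t),np.sin(t)])).round(1))
print(read_state()["eef_pos"])
E
```

```text
[ 6.01360882e+02 -1.69297887e+01  1.50640628e-01] [ 0.2  0.2 -0.4 -0.2  0.2 -0.1 -0.1  0.5 -0.4  0.1]
knob [549.37341039 -89.71781912 124.        ]
0 [548.  -89.4]
5 [541.9 -84.5]
10 [536.2 -79. ]
15 [531.1 -73.1]
20 [526.4 -66.8]
25 [522.4 -60.1]
30 [518.9 -53. ]
35 [516.1 -45.7]
40 [513.9 -38.1]
45 [512.4 -30.4]
[ 522.78493005 -117.03998031  205.1917317 ]
```

```bash
python3 -m jog '[[0,[0.25,-0.27,0],0],[0,[0.256,-0.28,0],0],[0,[0,0,0.3],0],[0,[0,0,0.4],0],[0,[0,0,0.4],0],[0,[0,0,0.3],0],[0,[0,0,0.1],0],[0,[0,0,0],0],[0,[0,0,0],0],[0,[0,0,0.1],0],[0,[0,0,0.04],0],[0,[0,0,0.04],0],[0,[0,0,0],0],[0,[0,0,0],0]]'
python3 -c "
from h import *
print(read_state()['eef_pos'],read_state()['wrist_force'])"
```

```text
clock: 3.9
eef_pos: [548.2, -90.0, 121.8]
eef_rot: [3.141, -0.0, -0.0]
wrist_force: [-1.5, -1.5, 4.3]
finger_gap: 0.4
finger_force: 1.9
[548.2064221  -89.98191501 121.79499028] [-1.53947107 -1.5325088   4.274885  ]
```

```bash
python3 -m jog '[[0,[0,0,0.05],0],[0,[0,0,0.05],0],[0,[0,0,0.05],0],[0,[0,0,0.05],0],[0,[0,0,0],0],[0,[0,0,0],0]]'
```

```text
clock: 4.5
eef_pos: [548.3, -90.0, 111.7]
eef_rot: [3.141, -0.001, -0.0]
wrist_force: [-2.3, -0.8, 7.2]
finger_gap: 0.5
finger_force: 3.6
```

```bash
python3 -m jog '[[0,[0,0,0.02],0],[0,[0,0,0],0],[0,[-0.061,-0.049,0],0],[0,[-0.061,-0.049,0],0],[0,[-0.057,-0.055,0],0],[0,[-0.057,-0.055,0],0],[0,[-0.051,-0.059,0],0],[0,[-0.051,-0.059,0],0],[0,[0,0,0],0],[0,[0,0,0],0]]'
python3 - <<'E'
from h import *
s=read_state();print(s["eef_pos"],s["wrist_force"])
im=save("wrist","w2");cv2.imwrite("pics/w2.png",np.ascontiguousarray(im[:,:,::-1]))
E
```

```text
clock: 5.5
eef_pos: [531.7, -73.6, 111.2]
eef_rot: [3.141, -0.002, -0.0]
wrist_force: [0.2, -0.6, 10.8]
finger_gap: 0.4
finger_force: 5.1
[531.74932762 -73.55980014 111.20349948] [ 0.18070773 -0.64718881 10.80979513]
```

View pics/w2.png

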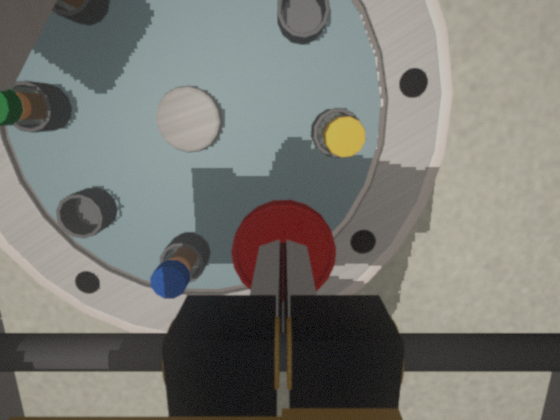

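The knob, at (283,250), has followed the fingertips and its starting hole at (363,241) is now empty. The drag works, so I'll continue along the arc.

```bash
python3 -m jog '[[0,[-0.047,-0.063,0],0],[0,[-0.047,-0.063,0],0],[0,[-0.04,-0.067,0],0],[0,[-0.04,-0.067,0],0],[0,[-0.035,-0.071,0],0],[0,[-0.035,-0.071,0],0],[0,[-0.028,-0.073,0],0],[0,[-0.028,-0.073,0],0],[0,[-0.022,-0.076,0],0],[0,[-0.022,-0.076,0],0],[0,[-0.015,-0.077,0],0],[0,[-0.015,-0.077,0],0],[0,[0,0,0],0],[0,[0,0,0],0],[0,[0,0,0],0]]'
python3 - <<'E'
from h import *
s=read_state();print(s["eef_pos"],s["wrist_force"])
im=save("wrist","w3")
save("scene","s3")
# yellow vial centre and hole positions for angle
m=cv2.inRange(cv2.cvtColor(np.ascontiguousarray(im),cv2.COLOR_RGB2HSV),(0,150,60),(8,255,255))|cv2.inRange(cv2.cvtColor(np.ascontiguousarray(im),cv2.COLOR_RGB2HSV),(172,150,60),(180,255,255))
c=max(cv2.findContours(m,0,2)[0],key=cv2.contourArea);(u,v),r=cv2.minEnclosingCircle(c);print(u,v,r,wray(s,u,v,113))
E
```

```text
clock: 7.05
eef_pos: [513.2, -30.8, 111.2]
eef_rot: [3.142, -0.002, -0.0]
wrist_force: [-0.9, -0.1, 10.4]
finger_gap: 0.4
finger_force: 5.3
[513.16144734 -30.79765078 111.20364199] [-0.91412898 -0.14819485 10.44859434]
288.4302062988281 252.5034942626953 50.9854736328125 [514.24591398 -34.51720014 113.        ]
```

View pics/w3.png

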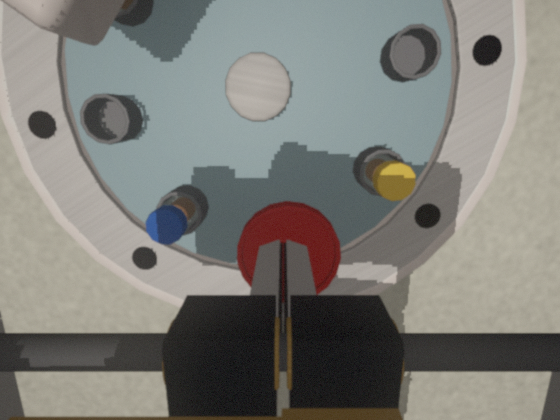

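The knob is centred at (288,252), while the fingertips are at about (283,250). It lags by roughly 4 mm, or 2.5 degrees, so I'll push on a little.

```bash
python3 -m jog '[[0,[-0.01,-0.04,0],0],[0,[-0.01,-0.04,0],0],[0,[0,0,0],0],[0,[0,0,0],0]]'
cat > m.py <<'E'
from h import *
import sys
s=read_state();print(s["clock"],s["eef_pos"],s["wrist_force"])
im=save("wrist",sys.argv[1]);hsv=cv2.cvtColor(np.ascontiguousarray(im),cv2.COLOR_RGB2HSV)
def blob(m): 
    c=max(cv2.findContours(m,0,2)[0],key=cv2.contourArea);return cv2.minEnclosingCircle(c)[0]
c0=np.array([601.0,-17.2]);z=float(sys.argv[2])
ref=np.degrees(0.1536)-135
for n,m,zz,off in [("knob",cv2.inRange(hsv,(0,150,60),(8,255,255))|cv2.inRange(hsv,(172,150,60),(180,255,255)),z,0),("yel",cv2.inRange(hsv,(20,120,60),(32,255,255)),106,45),("blue",cv2.inRange(hsv,(100,150,60),(125,255,255)),106,-45)]:
    p=wray(s,*blob(m),zz)[:2]-c0;print(n,p+c0,"r",np.hypot(*p).round(1),"turned cw deg",((ref+off-np.degrees(np.arctan2(p[1],p[0]))+180)%360-180).round(2))
E
python3 m.py w4 113
```

```text
clock: 7.55
eef_pos: [512.3, -26.8, 111.2]
eef_rot: [3.142, -0.003, -0.0]
wrist_force: [0.1, 0.4, 9.2]
finger_gap: 0.2
finger_force: 4.7
7.55 [512.33917924 -26.79348166 111.20684067] [0.11871248 0.43775456 9.17347255]
knob [513.42358261 -30.59332333] r 88.6 turned cw deg 45.11
yel [549.50880402 -87.61132297] r 87.2 turned cw deg 44.98
blue [529.32539494  42.52942952] r 93.3 turned cw deg 48.61
```

```bash
python3 -m jog '[[0,[0,0,-0.06],0],[0,[0,0,-0.06],0],[0,[0,0,-0.06],0],[0,[0,0,-0.06],0],[0,[0,0,-0.06],0],[0,[0,0,-0.2],0],[0,[0,0,-0.3],0],[0,[-0.3,0,-0.6],0],[0,[-0.7,0,-0.3],0],[0,[-0.7,0,0],0],[0,[0,0,0],0],[0,[0,0,0],0],[0,[0,0,0],0]]'
python3 m.py w5 124; python3 -c "
from h import *
im=save('scene','s5')"
```

```text
clock: 8.9
eef_pos: [427.0, -26.9, 195.6]
eef_rot: [-3.142, -0.0, -0.0]
wrist_force: [0.8, -0.3, -0.0]
finger_gap: 0.4
finger_force: 0.0
8.9 [427.03940969 -26.92137345 195.58020496] [ 0.77528684 -0.30639912 -0.00251324]
knob [513.48676414 -31.19087525] r 88.6 turned cw deg 44.72
yel [547.46393365 -88.52443186] r 89.2 turned cw deg 45.69
blue [528.85576972  36.48068796] r 89.9 turned cw deg 45.45
```

View pics/w5.png

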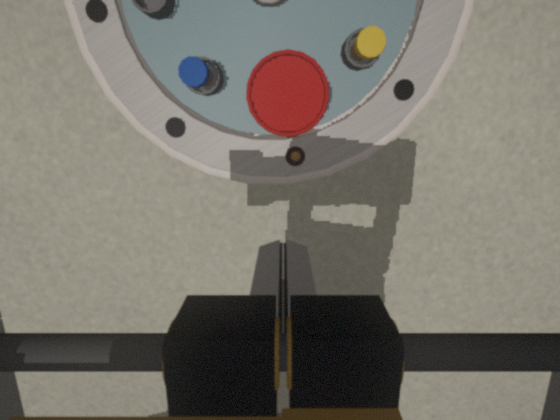

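View pics/s5.png

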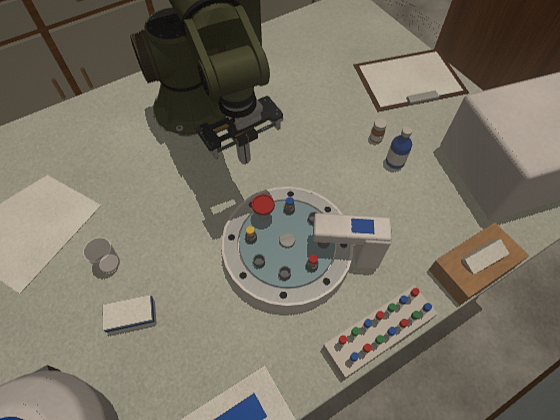

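The brass pin shows in the new hole at (295,156) as it did at the start, and the measured turn is about 45°. All four vials are upright, the bystanders haven't moved, and the arm is clear.

```bash
python3 -c "
from cell import *
print(sign_off())"
```

```text
the job is handed in; nothing more can be done
None
```

The disc was turned clockwise by one hole (about 45° measured), the brass pin shows up in the new hole, the vials are still seated, nothing else was moved, and the job was handed in at about 9 s.

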